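Fit the removable handle to the bench press and close the press

TASK

The handle of the small bench press has been taken off and lies on the table. Slide it onto the square stub of the press's hub until the spring button pops up through the hole in the handle, then swing the handle clockwise (seen from above) as far as it goes so that the platen is screwed down tight on the boards, and let go. Leave the other things on the table where they are.

Things in the scene. Friction and masses are not known exactly. Their poses are not given: they have to be found in the camera images.
- handle: removable press handle, 190 mm long, about 0.2 kg, lying hole upward: aluminium square tube, 28 mm outside, 22 mm inside; black rubber grip, 38 mm square, from x = -95 to +20 mm, bare tube to +81, flared black mouth, 38 mm square, at the open end. Origin on the tube's axis halfway along, 19 mm above the table; x runs along the axis to the mouth (at +95 mm), z out of the face with the hole
- handle_mouth (a point): centre of the handle's open mouth, on the tube's axis; axes as the handle. The mouth is a square funnel, 34 mm wide, narrowing to the 22 mm bore over 14 mm; the bore ends 77 mm behind the mouth
- handle_seat (a point): point on the tube's axis straight below the hole, 32 mm behind the mouth; axes as the handle. The round hole is 13 mm wide, in the top wall (3 mm thick). This point coincides with stub_seat when the handle is home
- hub_axis (a point): on the upright turning axis of the hub on top of the press, 186 mm above the table, level with the stub's axis. The frame turns with the hub: x points from the stub's tip to the axis (the way the handle is pushed on), z up. The press (grey bed 200 x 250 mm, two columns, crossbeam, 160 mm high) stands fast; above it only the hub, 24 mm in radius, and the screw end, 29 mm over the stub's axis
- stub_tip (a point): centre of the free end of the level square steel stub, 20 mm wide, 95 mm out from the hub's axis; axes as hub_axis. The stub is free from 32 to 95 mm out from the axis; it ends in a square shoulder 28 mm wide at 32 mm
- stub_seat (a point): point on the stub's axis straight below the spring button, 66 mm out from the hub's axis; axes as hub_axis
- catch (a joint): how far the brass spring button (10 mm wide, domed, on the stub's top face) is pressed in, m: 0 out, standing 6.5 mm above the stub; 0.0055 under the tube's wall. The funnel presses it in as the handle is pushed on (about 10 N) and it pops out by itself under the hole, when the mouth is 34 mm from the hub's axis, 2 mm short of the shoulder
- hub (a joint): angle of the hub, rad, growing clockwise seen from above; 0 fully open, 1.2 the stop, platen tight on the boards. The press is partly open at the start (0 to 0.35). It turns at constant height with friction of about 0.3 N m, stays where it is left, and drives the platen down
- ink_jar: bystander: black ink jar, 55 mm wide, 57 mm high; origin under its centre
- wood_block: bystander: wooden block with a picture on top, 45 x 70 x 22 mm; origin under its centre
- paint_bottle: bystander: squeeze bottle with a nozzle, 43 mm wide, 120 mm high; origin under its centre
- brayer: bystander: rubber ink roller with a wooden handle, 193 x 98 x 38 mm; origin under its centre

How it is judged:
On the way, in this order (a step that is already met when the one before it is completed fails the run):
1. the handle is home on the stub with the button popped out through its hole (distance between handle_seat and stub_seat below 0.005 m and value of joint catch below 0.002 m and angle between the x axis of handle_seat and the x axis of stub_seat, either way round below 0.1 rad), for 0.2 s.
2. the hub is turned clockwise to its stop (value of joint hub above 1.12 rad), for 0.2 s.
At the end, for the whole second after the job is handed in: The handle sits on the stub (its hole within 5 mm of the button, axes within 0.1 rad) with the button out (pressed in less than 2 mm), the hub stands at its stop (angle over 1.12 of 1.2 rad), and the handle is at rest and released (all of step 1 and value of joint hub above 1.12 rad and linear speed of handle below 0.02 m/s); the robot touches nothing.
It fails at once if a bystander is moved by more than 30 mm (distance of any of ink_jar, wood_block, paint_bottle, brayer from where it was at the start of the episode above 0.03 m).
It also fails if it takes over 48 s, if anything falls off the work surface, if the arm or the gripper's body presses on something with over 40 N, if the wrist force passes 120 N, or if a joint passes its speed limit or range.

ROBOT

A 7-joint arm with a two-finger parallel gripper is mounted at the origin on a cart in front of the work surface, level with it; the furniture and walls round the work are solid. World frame = base frame: x ahead of the robot, y to its left, z up, the work surface at z = 0. Lengths are in m, angles in rad, forces in N, time in s.
With the tool pointing down it reaches from about 0.35 to 0.775 m from the base axis. Payload 3.1 kg.
Tool frame: the origin (TCP) lies at the very end of the fingers, on their centre line; the grasp point (between the pads) lies 19 mm behind it (arm.grip_depth is the distance from the TCP to the grasp point, in m); z points along the fingers, y is the line along which they close (so a half turn about z gives the same grasp; the last joint's range is limited). The gripper opens to 85 mm and grips with 20 to 120 N. Pads are 22 mm wide; open, the fingers measure 114 mm over their backs; the gripper's body (76 mm by 85 mm) begins 54 mm behind the grasp point. The pads swing forward as they close: fully open they stand 13 mm farther back than shut.
Start: joints at [-0.042, 0.311, 0.014, 1.512, -0.004, 1.319, -0.027], TCP at [0.55, 0, 0.231] pointing down, gripper open.
Joint ranges: [-2.7, 2.7], [-0.3, 1.91], [-1.27, 1.3], [0.12, 2.57], [-1.44, 4.58], [0.2, 2.03], [-3.05, 3.05]. Speed limits (rad/s): [2.79, 2.79, 3.14, 3.14, 3.14, 3.14, 3.14].

INTERFACE

Orientations are given as a unit quaternion [w, x, y, z].
In Python, from workcell import arm gives the robot as it stands.
- The arm moves only by the tool run_rows, called by a JSON object that holds its "api" and its "payload", one argument or row to a line. Schema: {"type":"object","properties":{"plan":{"type":"array","items":{"type":"array","items":{"type":"number"},"minItems":5,"maxItems":5},"minItems":1,"maxItems":12},"force":{"type":"number"},"only":{"type":"string"},"quiet":{"type":"boolean"},"lines":{"type":"string"}},"required":["plan"],"additionalProperties":false}. plan is a list of rows, 1 to 12 of them, each of 5 numbers: dx, dy, dz in m, then a turn about the tool's z in rad, then the opening from 0.0 (shut) to 1.0 (fully open); each row shifts and turns the commanded pose from where the row before left it, along the tool's axes as they then stand; what a row does not reach is not made up. A row lasts 1/12 s, in which the tool goes at most 0.0417 m and 0.125 rad, less where a joint would pass 70% of its speed; a pose out of reach is approached as far as the arm can. The fingers move at their own pace and stop on an object; force is the grip in N (left out, the last holds). Time passes only in rows, so rows that do not move let the fingers close. The tool returns the time, the measured TCP pose, the force, the opening and the grip force at its end. only (a regular expression) keeps the lines of the reply that match it, lines (a string "A,B") keeps lines A to B, and quiet returns only ok. Input that does not fit is refused with a message, and nothing moves.
- arm.read_state(): the state, without advancing time (a new reading comes with each control period).
- arm.capture(name): name is "scene" or "side" or "wrist"; returns a dict with "frame" (420x560x3 uint8, blue, green, red), "mtx" (3x3 intrinsics, pixels), "eye" and "orientation" of the camera in the world. Camera axes: x right, y up, looking along -z (the intrinsics and any distortion apply to the point x, -y, -z); pixel columns grow to the right and rows downward; lengths in m; the calibration is good to about 2 mm. A picture is of the moment at which its call begins. There is no depth.
- arm.close_job(): hands the job in; it is judged then, once.
The state is a dict: "time_s": time; "joints": joint angles; "qvel": joint speeds; "tau": joint torques, N m; "eef_pos": TCP position; "ee_rot": TCP orientation; "force": force on the tool from outside, world axes, zero at the start; "ft_torque": the same for the moment, N m; "finger_gap": opening from 0.0 (shut) to 1.0 (fully open); "finger_force": force on a finger pad.
Only numpy, scipy, OpenCV 4.12 (cv2) and the standard library are available. Lean on these libraries where they do the work, as an engineer would, in place of code of your own. Each camera call takes 0.05 s, during which the arm holds its last target. There are 200 camera calls.

## Working session

There is one attempt and no reset: what is moved stays moved. The work goes in short steps, Python scripts to look and compute and a tool call to move; the robot and the scene stay as the last step left them, time stands still between calls to the robot, and variables do not carry over. Pictures are saved under pics/ and viewed, at most 10 in all, crops included, and the job is handed in when it is done.

```bash
ls; mkdir -p pics; cat > h.py <<'E'
import numpy as np,cv2,json
from workcell import arm
from scipy.spatial.transform import Rotation as R
def rot(q): return R.from_quat([q[1],q[2],q[3],q[0]]).as_matrix()
def snap(n,f):
    c=arm.capture(n); cv2.imwrite(f'pics/{f}.png',c['frame'])
    np.savez(f'pics/{f}.npz',**{k:np.array(c[k]) for k in('mtx','eye','orientation')}); print({k:v for k,v in c.items() if k!='frame'})
def load(f): d=np.load(f'pics/{f}.npz'); return d['mtx'],d['eye'],rot(d['orientation'])
def ray(f,u,v):
    m,e,o=load(f); d=np.linalg.solve(m,[u,v,1]); return e,o@(d*[1,-1,-1])
def at(f,u,v,z):
    e,d=ray(f,u,v); return e+d*(z-e[2])/d[2]
def proj(f,p):
    m,e,o=load(f); q=(o.T@(np.array(p)-e))*[1,-1,-1]; q=m@q; return q[:2]/q[2]
def tri(*obs):
    A=0;b=0
    for f,u,v in obs:
        e,d=ray(f,u,v); d=d/np.linalg.norm(d); P=np.eye(3)-np.outer(d,d); A=A+P; b=b+P@e
    return np.linalg.solve(A,b)
def crop(f,g,x,y,w,h,s):
    i=cv2.imread(f'pics/{f}.png')[y:y+h,x:x+w]; cv2.imwrite(f'pics/{g}.png',cv2.resize(i,None,fx=s,fy=s,interpolation=cv2.INTER_CUBIC))
E
python3 - <<'E'
from h import *
for n in('scene','side','wrist'): snap(n,n+'0')
a=cv2.imread('pics/scene0.png');b=cv2.imread('pics/side0.png')
E
```

```text
pics
workcell.py
{'mtx': array([[427.9812844 ,   0.        , 282.69500197],
       [  0.        , 427.9812844 , 196.50774239],
       [  0.        ,   0.        ,   1.        ]]), 'eye': array([-0.41776423,  0.66371708,  0.70798944]), 'orientation': array([-0.44002319, -0.2706241 ,  0.44633446,  0.73070359])}
{'mtx': array([[457.29759364,   0.        , 284.23042361],
       [  0.        , 457.29759364, 210.01141944],
       [  0.        ,   0.        ,   1.        ]]), 'eye': array([0.19107022, 0.84044661, 0.77771378]), 'orientation': array([-0.22093428, -0.10639469,  0.42689527,  0.87041866])}
{'mtx': array([[333.56003005,   0.        , 276.91344135],
       [  0.        , 333.56003005, 213.33375091],
       [  0.        ,   0.        ,   1.        ]]), 'eye': array([0.54947301, 0.06451961, 0.37307115]), 'orientation': array([ 9.91412206e-01, -1.30766352e-01,  1.40877965e-03,  1.21618674e-04])}
```

View pics/scene0.png

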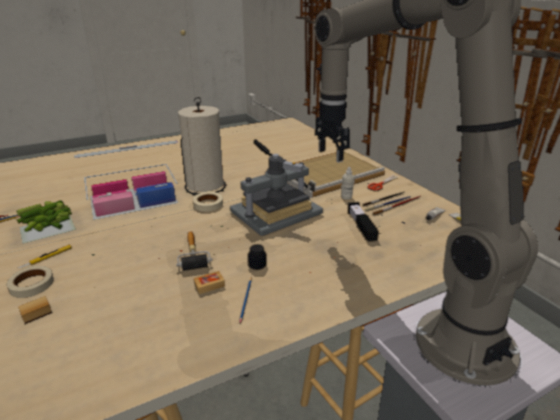

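View pics/side0.png

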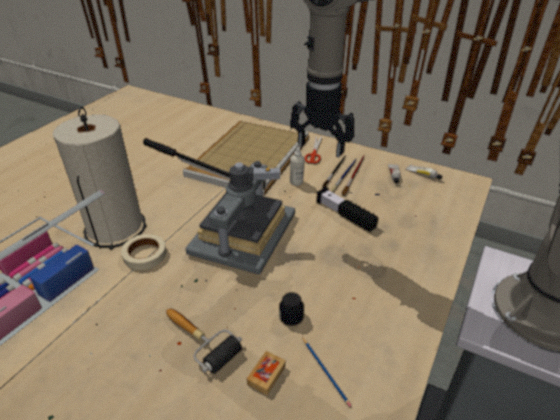

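The handle lies at about (347,210) in the side view, mouth end near (322,196) and grip end near (375,220). The press hub is near (240,180), with the stub pointing right to about (278,173). I'll enlarge both views.

```bash
python3 - <<'E'
from h import *
crop('side0','sc',215,140,180,100,4.4); crop('scene0','cc',230,130,170,120,4.7)
E
```

```text
(no output)
```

View pics/sc.png

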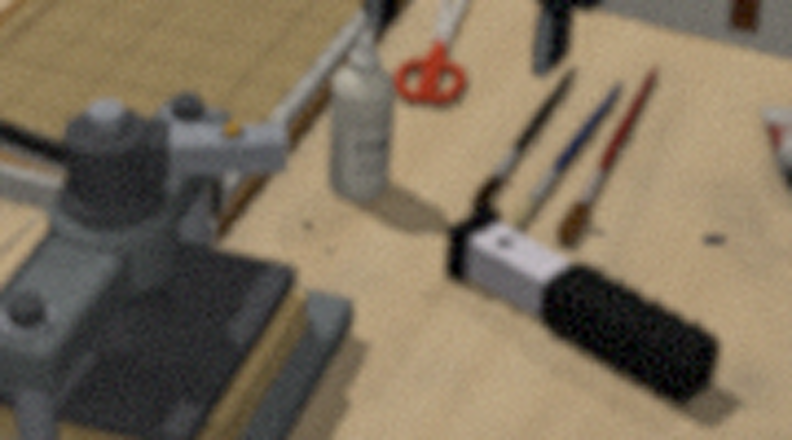

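View pics/cc.png

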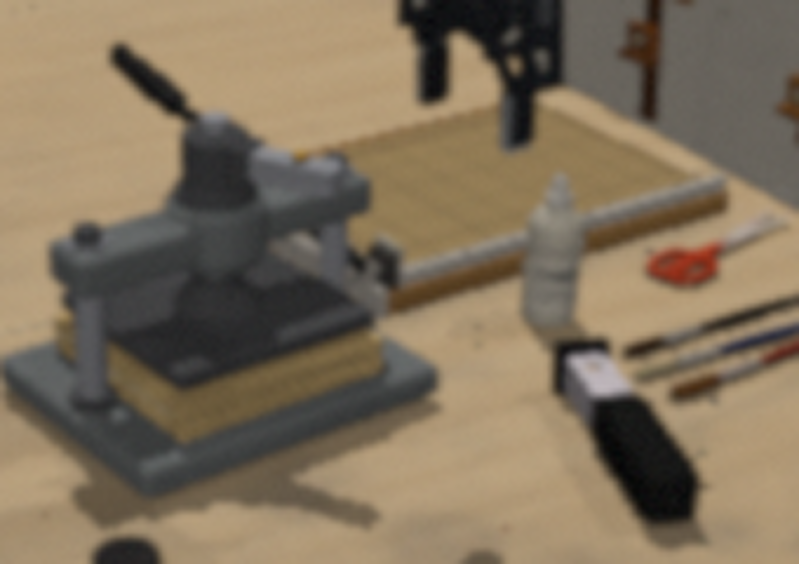

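View pics/wrist0.png

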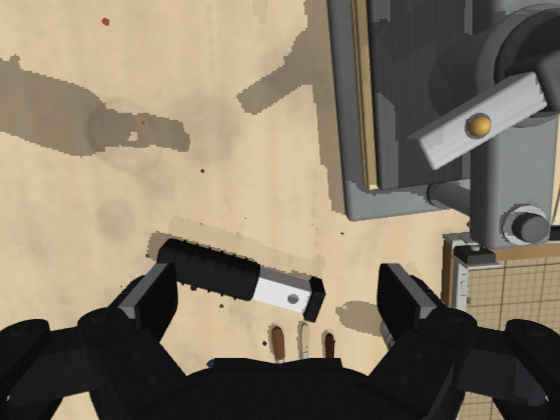

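Wrist view: the hole is at (292,298), the grip's rear end about (170,240)–(160,290), and the mouth about (318,300). The button is at (479,125), the stub tip's top corners at (418,138) and (433,168), and the hub is at the right edge.

```bash
python3 - <<'E'
from h import *
np.set_printoptions(precision=4,suppress=True)
hole=at('wrist0',292,298,.033); print('hole',hole)
print('hole side',at('side0',215+504/4.4,140+242/4.4,.033),'scene',at('scene0',230+597/4.7,130+366/4.7,.033))
# grip/tube boundary on top & axis points
for n,p,z in [('mouth top near/far',(326,280),.038),('mouth2',(316,321),.038),('gripfront1',(260,264),.038),('gripfront2',(250,300),.038),('rear1',(173,240),.038),('rear2',(162,281),.038)]: print(n,at('wrist0',*p,z))
b=at('wrist0',479,125,.2025); print('button',b, 'side',at('side0',215+232/4.4,140+130/4.4,.2025))
print('tri button',tri(('wrist0',479,125),('side0',215+232/4.4,140+130/4.4)),'tri hole',tri(('wrist0',292,298),('side0',215+504/4.4,140+242/4.4),('scene0',230+597/4.7,130+366/4.7)))
for p in [(418,138),(433,168)]: print('tip',at('wrist0',*p,.196))
for p in [(541,73),]: print('edge far',at('wrist0',*p,.196))
print('screw end',at('side0',215+105/4.4,140+105/4.4,.215),at('scene0',230+218/4.7,130+122/4.7,.215))
print('bottle',at('side0',215+358/4.4,140+188/4.4,.0),at('scene0',230+550/4.7,130+318/4.7,0))
s=arm.read_state();print(s)
E
```

{"api": "run_rows", "payload": {
  "plan": [
    [-0.026, -0.013, 0.015, 0, 1],
    [-0.026, -0.013, 0.015, 0, 1],
    [-0.026, -0.013, 0.015, 0, 1],
    [-0.027, -0.013, 0.015, 0, 1],
    [0, 0, 0, 0.12, 1],
    [0, 0, 0, 0.12, 1],
    [0, 0, 0, 0.12, 1],
    [0, 0, 0, 0.12, 1],
    [0, 0, 0, 0.12, 1],
    [0, 0, 0, 0.12, 1],
    [0, 0, 0, 0.12, 1],
    [0, 0, 0, 0.12, 1]
  ]
}}

```text
time_s: 1.15
eef_pos: [0.4977, -0.1049, 0.1709]
ee_rot: [-0.0, 0.955, 0.298, -0.0]
force: [0.2, 0.3, 0.4]
finger_gap: 0.998
finger_force: 0.0
```

{"api": "run_rows", "payload": {
  "plan": [
    [0, 0, 0, 0.12, 1],
    [0, 0, 0, 0.12, 1],
    [0, 0, 0, 0.12, 1],
    [0, 0, 0, 0.12, 1],
    [0, 0, 0, 0.12, 1],
    [0, 0, 0, 0.12, 1],
    [0, 0, 0, 0.12, 1],
    [0, 0, 0, 0.06, 1],
    [0, 0, 0, 0, 1],
    [0, 0, 0, 0, 1]
  ]
}}

```text
time_s: 1.98
eef_pos: [0.4978, -0.1048, 0.171]
ee_rot: [0.0, 0.99, -0.143, -0.0]
force: [0.4, -0.5, -0.0]
finger_gap: 0.997
finger_force: 0.0
```

```bash
python3 - <<'E'
from h import *
snap('wrist','w1')
E
```

```text
{'mtx': array([[333.56003005,   0.        , 276.91344135],
       [  0.        , 333.56003005, 213.33375091],
       [  0.        ,   0.        ,   1.        ]]), 'eye': array([ 0.56047354, -0.12430902,  0.31375281]), 'orientation': array([-0.59333423,  0.07875293, -0.10504008,  0.79417822])}
```

View pics/w1.png

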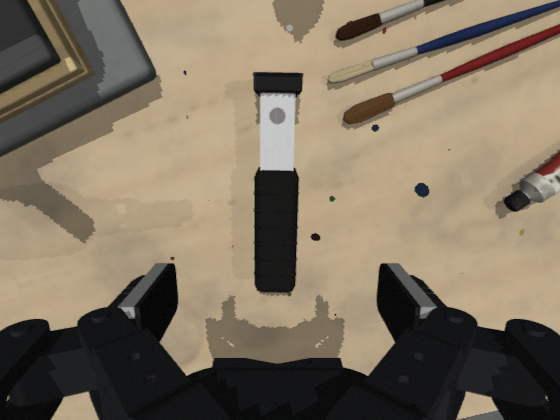

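The handle is almost vertical in the image: hole (278,115), mouth front edge row 73, rear end row 291, grip front edge row 170.

```bash
python3 - <<'E'
from h import *
np.set_printoptions(precision=4,suppress=True)
s=arm.read_state(); T=rot(s['ee_rot']); p=s['eef_pos']
f=lambda u,v,z:(T.T@(at('w1',u,v,z)-p))
print('hole',f(278,115,.033),'mouth top',f(278,73,.038),'gripfront',f(276.5,170,.038),'rear',f(275.5,291,.03))
print('left/right grip',f(255,230,.038),f(297.5,230,.038))
print(at('w1',278,115,.033),p)
E
```

```text
hole [0.0722 0.0019 0.138 ] mouth top [0.1031 0.0019 0.133 ] gripfront [0.0284 0.0007 0.1331] rear [-0.0865 -0.0003  0.1411]
left/right grip [-0.0237 -0.018   0.1331] [-0.0237  0.0189  0.1331]
[ 0.5665 -0.1271  0.033 ] [ 0.4979 -0.1048  0.1711]
```

{"api": "run_rows", "payload": {
  "plan": [
    [0, 0.0008, 0.04, 0.013, 1],
    [0, 0, 0.04, 0, 1],
    [0, 0, 0.04, 0, 1],
    [0, 0, 0.03, 0, 1],
    [0, 0, 0.013, 0, 1],
    [0, 0, 0.004, 0, 1],
    [0, 0, 0, 0, 0.3],
    [0, 0, 0, 0, 0.2],
    [0, 0, 0, 0, 0.2],
    [0, 0, 0, 0, 0.2],
    [0, 0, 0, 0, 0.2],
    [0, 0, 0, 0, 0.2]
  ],
  "force": 90
}}

```text
time_s: 3.03
eef_pos: [0.4998, -0.106, 0.0063]
ee_rot: [-0.0, 0.989, -0.151, 0.002]
force: [-0.1, 0.6, 6.9]
finger_gap: 0.431
finger_force: 90.2
```

{"api": "run_rows", "payload": {
  "plan": [
    [0, 0, 0, 0, 0.2],
    [0, 0, 0, 0, 0.2],
    [0, 0, -0.02, 0, 0.2],
    [0, 0, -0.04, 0, 0.2],
    [0, 0, -0.04, 0, 0.2],
    [0, 0, -0.04, 0, 0.2],
    [0, 0, -0.04, 0, 0.2],
    [0, 0, -0.02, 0, 0.2],
    [0, 0, 0, 0, 0.2],
    [0, 0, 0, 0, 0.2],
    [0, 0, 0, 0, 0.2]
  ]
}}

```text
time_s: 3.95
eef_pos: [0.4963, -0.1053, 0.2026]
ee_rot: [-0.0, 0.989, -0.15, -0.002]
force: [0.1, -0.8, -2.9]
finger_gap: 0.435
finger_force: 90.7
```

```bash
python3 - <<'E'
from h import *
snap('wrist','w2')
E
```

```text
{'mtx': array([[333.56003005,   0.        , 276.91344135],
       [  0.        , 333.56003005, 213.33375091],
       [  0.        ,   0.        ,   1.        ]]), 'eye': array([ 0.55908831, -0.12580163,  0.345128  ]), 'orientation': array([-0.58734646,  0.07893714, -0.10672645,  0.79837493])}
```

View pics/w2.png

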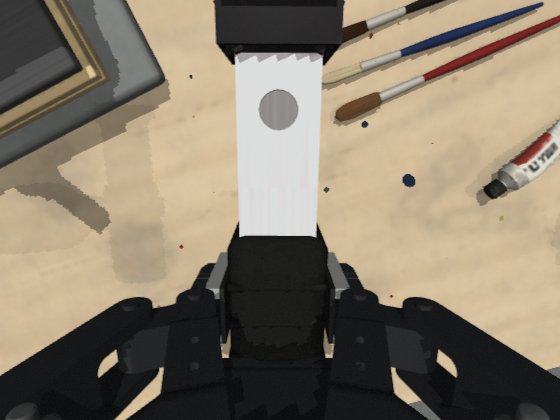

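Held, with the hole at (278,109), tube edges at columns 236/322 at row 62 and 240/316 at row 235. I'll work out the handle's pose in the tool frame, refine the tube edges, and then get the move to the pre-insertion pose.

```bash
python3 - <<'E'
from h import *
np.set_printoptions(precision=4,suppress=True)
s=arm.read_state(); T=rot(s['ee_rot']); p=s['eef_pos']
print(p,T[:,0],s['joints'])
m,e,o=load('w2')
img=cv2.cvtColor(cv2.imread('pics/w2.png'),cv2.COLOR_BGR2GRAY).astype(float)
P=[];W=[]
for r in range(75,225,10):
    row=img[r-2:r+3].mean(0); c=np.where(row[225:335]>175)[0]+225
    # contiguous span around 
    k=270 if not 85<r<135 else None
    l,rr=c.min()-.5,c.max()+.5; P.append((r,l,rr))
for r,l,rr in P:
    # find range t: width 28mm along tool y
    a=ray('w2',l,r)[1];b=ray('w2',rr,r)[1]
    t=.028/np.linalg.norm(a-b); q=e+t*(a+b)/2; print(r,l,rr,T.T@(q-p))
print('hole if 26.7mm above', [T.T@(e+(lambda d:d*(p[2]+h-e[2])/d[2])(ray('w2',278,109)[1])-p) for h in(.022,.027,.032)])
E
```

```text
[ 0.496  -0.1052  0.202 ] [ 0.9547 -0.2974 -0.0048] [-0.1198  0.2511  0.3627  1.6818 -0.0932  1.2307 -1.6088]
75 224.5 322.5 [ 0.0792 -0.     -0.0411]
85 224.5 321.5 [ 0.0766 -0.0002 -0.0408]
95 224.5 334.5 [ 0.0728  0.0016 -0.0536]
105 224.5 334.5 [ 0.0704  0.0016 -0.0543]
115 224.5 330.5 [ 0.068   0.0011 -0.0516]
125 224.5 334.5 [ 0.0655  0.0016 -0.0556]
135 224.5 334.5 [ 0.063   0.0016 -0.0563]
145 224.5 334.5 [ 0.0605  0.0016 -0.0569]
155 224.5 334.5 [ 0.0581  0.0016 -0.0576]
165 224.5 334.5 [ 0.0556  0.0016 -0.0582]
175 224.5 334.5 [ 0.0532  0.0016 -0.0589]
185 224.5 334.5 [ 0.0507  0.0016 -0.0595]
195 224.5 334.5 [ 0.0482  0.0016 -0.0602]
205 224.5 334.5 [ 0.0458  0.0016 -0.0609]
215 224.5 334.5 [ 0.0433  0.0016 -0.0615]
hole if 26.7mm above [array([ 0.0707,  0.0013, -0.0223]), array([ 0.0705,  0.0013, -0.0273]), array([ 0.0703,  0.0013, -0.0323])]
```

```bash
python3 - <<'E'
from h import *
np.set_printoptions(precision=4,suppress=True)
s=arm.read_state(); T=rot(s['ee_rot']); p=s['eef_pos']
m,e,o=load('w2')
B=cv2.imread('pics/w2.png').astype(float)[:,:,0]
for r in range(70,231,20):
    row=B[r-2:r+3].mean(0)
    g=np.diff(row); l=225+np.argmax(g[225:260])+.5; rr=300+np.argmin(g[300:335])+.5
    a=ray('w2',l+.5,r)[1];b=ray('w2',rr+.5,r)[1]
    t=.028/np.linalg.norm(a-b); q=e+t*(a+b)/2; print(r,l,rr,T.T@(q-p))
E
```

```text
70 234.5 321.5 [ 0.0825  0.0015 -0.0278]
90 235.5 321.5 [ 0.0764  0.0016 -0.0281]
110 235.5 320.5 [ 0.0702  0.0015 -0.0285]
130 236.5 319.5 [ 0.0638  0.0015 -0.0275]
150 236.5 318.5 [ 0.0571  0.0013 -0.0278]
170 237.5 318.5 [ 0.0503  0.0015 -0.0282]
190 237.5 323.5 [ 0.045   0.0023 -0.0366]
210 238.5 316.5 [ 0.0359  0.0014 -0.0274]
230 238.5 316.5 [ 0.029   0.0014 -0.0293]
```

{"api": "run_rows", "payload": {
  "plan": [
    [0, 0, -0.03, 0, 0.2],
    [0, 0, -0.028, 0, 0.2],
    [0.009, -0.0395, 0, 0, 0.2],
    [0, -0.0395, 0, 0, 0.2],
    [0, -0.0395, 0, 0, 0.2],
    [0, -0.0395, 0, 0, 0.2],
    [0, -0.0395, 0, 0, 0.2],
    [0, 0, 0, -0.12, 0.2],
    [0, 0, 0, -0.12, 0.2],
    [0, 0, 0, -0.12, 0.2],
    [0, 0, 0, -0.12, 0.2],
    [0, 0, 0, -0.12, 0.2]
  ]
}}

```text
time_s: 5.0
eef_pos: [0.5638, 0.0801, 0.2592]
ee_rot: [0.0, 0.988, 0.151, -0.003]
force: [0.3, -0.9, -3.3]
finger_gap: 0.436
finger_force: 91.1
```

{"api": "run_rows", "payload": {
  "plan": [
    [0, 0, 0, -0.12, 0.2],
    [0, 0, 0, -0.12, 0.2],
    [0, 0, 0, -0.02, 0.2],
    [0, 0, 0, 0, 0.2],
    [0, 0, 0, 0, 0.2],
    [0, 0, 0, 0, 0.2]
  ]
}}

```text
time_s: 5.5
eef_pos: [0.5648, 0.0801, 0.2614]
ee_rot: [-0.0, 0.962, 0.274, -0.001]
force: [-0.2, 0.1, -1.4]
finger_gap: 0.428
finger_force: 91.0
```

```bash
python3 - <<'E'
from h import *
snap('wrist','w3')
E
```

```text
{'mtx': array([[333.56003005,   0.        , 276.91344135],
       [  0.        , 333.56003005, 213.33375091],
       [  0.        ,   0.        ,   1.        ]]), 'eye': array([0.62043948, 0.11371676, 0.40411742]), 'orientation': array([ 0.86639643, -0.11493496,  0.0643639 , -0.48166842])}
```

View pics/w3.png

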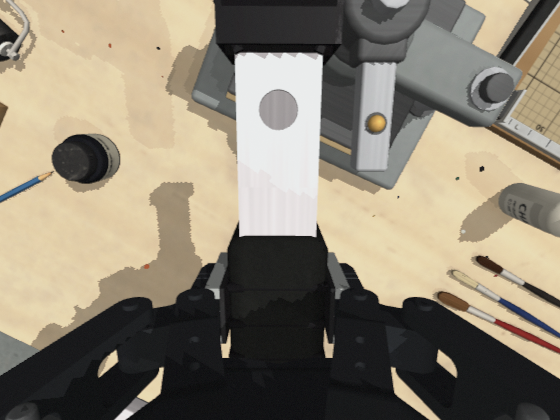

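The stub is beside the mouth: button (376,122), tip top corners about (358,168)/(386,170), root about (364,65)/(394,65).

```bash
python3 - <<'E'
from h import *
np.set_printoptions(precision=4,suppress=True)
s=arm.read_state(); T=rot(s['ee_rot']); p=s['eef_pos']
print(p,T[:,0],T[:,2])
m,e,o=load('w3')
I=cv2.imread('pics/w3.png').astype(float); B=I.mean(2)
crop('w3','w3c',330,20,90,170,3.5)
b=at('w3',376,122,.2025); print('button',b,T.T@(b-p))
C=[]
for r in range(70,165,8):
    g=np.diff(B[r-1:r+2].mean(0)); l=345+np.argmax(g[345:372])+1; q=378+np.argmin(g[378:405])+1
    a=at('w3',l,r,.196);c=at('w3',q,r,.196);C.append((a+c)/2); print(r,l,q,np.linalg.norm(a-c),C[-1], T.T@(C[-1]-p))
for c in [(358,168),(386,170)]: print(T.T@(at('w3',*c,.196)-p))
print('hole tool',T.T@(at('w3',278,109,p[2]+.028)-p))
E
```

```text
[0.565  0.0801 0.2618] [ 0.8491  0.5282 -0.0009] [-0.0009 -0.0003 -1.    ]
button [0.6513 0.0651 0.2025] [0.0655 0.0583 0.0592]
70 363 395 0.018520831690209395 [0.6767 0.0793 0.196 ] [0.0946 0.0597 0.0657]
78 362 395 0.01921127521942097 [0.6731 0.077  0.196 ] [0.0902 0.0598 0.0657]
86 362 395 0.01932421223405146 [0.6696 0.0744 0.196 ] [0.0859 0.0601 0.0657]
94 361 394 0.019438573902487755 [0.6657 0.0722 0.196 ] [0.0814 0.0599 0.0657]
102 361 393 0.018961699123933588 [0.6619 0.0698 0.196 ] [0.077  0.0599 0.0657]
110 360 393 0.01967131558821474 [0.6581 0.0674 0.196 ] [0.0724 0.06   0.0657]
118 360 392 0.019190098444404793 [0.6542 0.0649 0.196 ] [0.0678 0.06   0.0657]
126 359 391 0.019306419214978207 [0.6501 0.0627 0.196 ] [0.0632 0.0598 0.0657]
134 359 391 0.01942406715060366 [0.6463 0.0599 0.196 ] [0.0585 0.0601 0.0657]
142 358 390 0.019543250435598694 [0.6422 0.0576 0.196 ] [0.0537 0.0599 0.0657]
150 358 388 0.018434911253015718 [0.638  0.0553 0.196 ] [0.0489 0.0596 0.0657]
158 357 388 0.019167698898722017 [0.6338 0.0526 0.196 ] [0.0441 0.0597 0.0657]
[0.0379 0.0511 0.0657]
[0.0366 0.0687 0.0657]
hole tool [ 0.0693  0.001  -0.0281]
```

View pics/w3c.png

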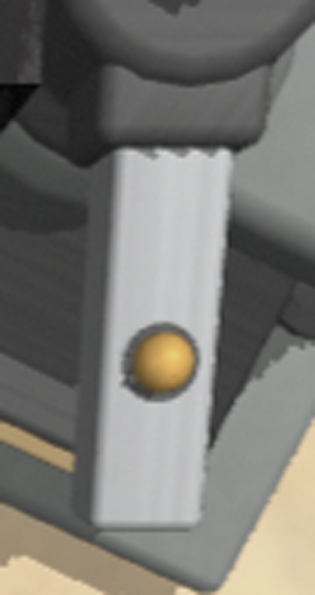

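{"api": "run_rows", "payload": {
  "plan": [
    [-0.03, 0, 0, 0, 0.2],
    [-0.03, 0.02, 0, 0, 0.2],
    [-0.025, 0.0385, 0, 0, 0.2],
    [0, 0, 0.03, 0, 0.2],
    [0, 0, 0.03, 0, 0.2],
    [0, 0, 0.025, 0, 0.2],
    [0, 0, 0.005, 0, 0.2],
    [0, 0, 0, 0, 0.2],
    [0, 0, 0, 0, 0.2],
    [0, 0, 0, 0, 0.2]
  ],
  "force": 110
}}

```text
time_s: 6.38
eef_pos: [0.5258, -0.0101, 0.1744]
ee_rot: [0.001, 0.961, 0.275, 0.002]
force: [-0.2, 0.1, -2.4]
finger_gap: 0.423
finger_force: 111.8
```

```bash
python3 - <<'E'
from h import *
np.set_printoptions(precision=4,suppress=True)
snap('side','s1'); crop('s1','s1c',200,140,150,110,5)
s=arm.read_state(); T=rot(s['ee_rot']); p=s['eef_pos']; print(p,T)
b=np.array([.6513,.0651,.2025])
print('rel button',T.T@(b-p),'seat should end .0698 .0013 -.014(axis)')
E
```

```text
{'mtx': array([[457.2976,   0.    , 284.2304],
       [  0.    , 457.2976, 210.0114],
       [  0.    ,   0.    ,   1.    ]]), 'eye': array([0.1911, 0.8404, 0.7777]), 'orientation': array([-0.2209, -0.1064,  0.4269,  0.8704])}
[ 0.5258 -0.0101  0.1745] [[ 0.8483  0.5296  0.0045]
 [ 0.5296 -0.8483  0.    ]
 [ 0.0038  0.0024 -1.    ]]
rel button [ 0.1464  0.0027 -0.0274] seat should end .0698 .0013 -.014(axis)
```

View pics/s1c.png

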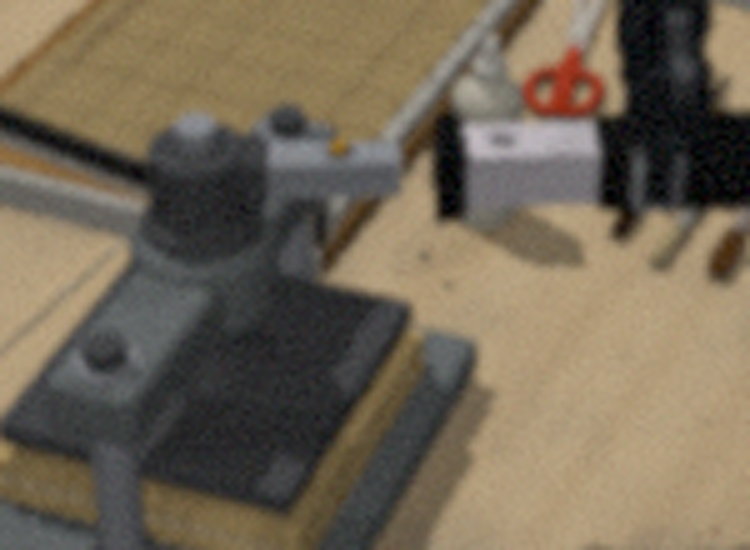

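{"api": "run_rows", "payload": {
  "plan": [
    [0, 0.002, 0.0025, 0, 0.2],
    [0.008, 0, 0, 0, 0.2],
    [0.008, 0, 0, 0, 0.2],
    [0.008, 0, 0, 0, 0.2],
    [0.006, 0, 0, 0, 0.2],
    [0.006, 0, 0, 0, 0.2],
    [0.004, 0, 0, 0, 0.2],
    [0, 0, 0, 0, 0.2],
    [0, 0, 0, 0, 0.2]
  ]
}}

```text
time_s: 7.18
eef_pos: [0.5506, 0.0025, 0.1682]
ee_rot: [0.001, 0.962, 0.273, -0.011]
force: [-18.8, -8.6, 6.5]
finger_gap: 0.424
finger_force: 113.4
```

```bash
python3 - <<'E'
from h import *
np.set_printoptions(precision=4,suppress=True)
s=arm.read_state(); T=rot(s['ee_rot']); p=s['eef_pos']; print(p,T.T@s['force'],s['ft_torque'])
b=np.array([.6513,.0651,.2025])
print('rel button',T.T@(b-p))
E
```

```text
[0.5506 0.0025 0.1682] [-20.6846  -2.5931  -6.0352] [-1.5067  3.1076  0.0156]
rel button [ 0.1178 -0.0005 -0.0369]
```

```bash
cat > st.py <<'E'
from h import *
np.set_printoptions(precision=4,suppress=True)
s=arm.read_state(); T=rot(s['ee_rot']); p=s['eef_pos']; print('F tool',T.T@s['force'],'M tool',T.T@s['ft_torque'],'xaxis',T[:,0],'j7',s['joints'][6])
b=np.array([.6513,.0651,.2025])
print('rel button',T.T@(b-p),'mouth',p+T@[.1022,.0013,-.014])
E
python3 st.py
```

```text
F tool [-20.6846  -2.5931  -6.0352] M tool [ 0.3492 -3.4359 -0.0114] xaxis [ 0.8508  0.525  -0.0219] j7 -1.0085620849136792
rel button [ 0.1178 -0.0005 -0.0369] mouth [0.6385 0.0552 0.1799]
```

{"api": "run_rows", "payload": {
  "plan": [
    [-0.004, 0, -0.002, 0, 0.2],
    [0, 0, -0.002, 0, 0.2],
    [0, 0, 0, 0, 0.2],
    [0, 0, 0, 0, 0.2]
  ]
}}

```text
time_s: 7.52
eef_pos: [0.5506, 0.0025, 0.171]
ee_rot: [0.001, 0.962, 0.273, -0.007]
force: [-6.1, -5.7, -4.1]
finger_gap: 0.427
finger_force: 111.4
```

```bash
python3 st.py
```

```text
F tool [-8.1679  1.6509  4.2179] M tool [-0.2897 -2.0668  0.2269] xaxis [ 0.8505  0.5258 -0.0149] j7 -1.0066052921321786
rel button [ 0.1181 -0.0003 -0.0333] mouth [0.6384 0.0553 0.1834]
```

{"api": "run_rows", "payload": {
  "plan": [
    [0, 0, -0.002, 0, 0.2],
    [0.004, 0, 0, 0, 0.2],
    [0.004, 0, 0, 0, 0.2],
    [0.003, 0, 0, 0, 0.2],
    [0.003, 0, 0, 0, 0.2],
    [0, 0, 0, 0, 0.2]
  ]
}}

```text
time_s: 8.02
eef_pos: [0.5641, 0.0104, 0.1724]
ee_rot: [0.002, 0.962, 0.274, -0.006]
force: [-2.5, -4.5, -8.4]
finger_gap: 0.432
finger_force: 111.4
```

```bash
python3 st.py
```

```text
F tool [-4.4454  2.526   8.5056] M tool [-0.6396 -1.4767  0.2375] xaxis [ 0.8502  0.5263 -0.0126] j7 -1.018203749180365
rel button [ 0.1025 -0.0007 -0.0314] mouth [0.6519 0.0632 0.1851]
```

{"api": "run_rows", "payload": {
  "plan": [
    [0.004, 0, 0.0007, 0, 0.2],
    [0.004, 0, 0, 0, 0.2],
    [0.004, 0, 0, 0, 0.2],
    [0.004, 0, 0, 0, 0.2],
    [0.004, 0, 0, 0, 0.2],
    [0, 0, 0, 0, 0.2]
  ]
}}

```text
time_s: 8.52
eef_pos: [0.5816, 0.0213, 0.1722]
ee_rot: [0.002, 0.962, 0.274, -0.006]
force: [-3.9, -5.3, -6.7]
finger_gap: 0.428
finger_force: 111.7
```

```bash
python3 st.py
```

```text
F tool [-6.0034  2.4911  6.7938] M tool [-0.4973 -1.578   0.2209] xaxis [ 0.8499  0.5269 -0.0117] j7 -1.033145889814292
rel button [ 0.082  -0.0005 -0.0313] mouth [0.6693 0.0741 0.185 ]
```

{"api": "run_rows", "payload": {
  "plan": [
    [0.004, 0, 0, 0, 0.2],
    [0.004, 0, 0, 0, 0.2],
    [0.002, 0, 0, 0, 0.2],
    [0, 0, 0, 0, 0.2],
    [0, 0, 0, 0, 0.2]
  ]
}}

```text
time_s: 8.93
eef_pos: [0.5909, 0.0273, 0.1723]
ee_rot: [0.001, 0.962, 0.274, -0.004]
force: [-0.4, -4.9, -10.5]
finger_gap: 0.425
finger_force: 111.3
```

```bash
python3 st.py
```

```text
F tool [-2.7978  3.9204 10.5447] M tool [-0.8744 -1.3363  0.3063] xaxis [ 0.8497  0.5271 -0.0087] j7 -1.040392033894276
rel button [ 0.071  -0.0003 -0.0309] mouth [0.6786 0.0801 0.1854]
```

{"api": "run_rows", "payload": {
  "plan": [
    [0.0015, 0, 0, 0, 0.2],
    [0, 0, 0, 0, 0.2],
    [0, 0, 0, 0, 0.2]
  ]
}}

```text
time_s: 9.18
eef_pos: [0.5914, 0.0278, 0.1723]
ee_rot: [0.001, 0.962, 0.274, -0.005]
force: [-1.4, -6.3, -9.3]
finger_gap: 0.427
finger_force: 111.3
```

```bash
python3 st.py
```

```text
F tool [-4.3592  4.6177  9.3757] M tool [-0.715  -1.5527  0.2543] xaxis [ 0.8498  0.527  -0.01  ] j7 -1.0413652489720984
rel button [ 0.0702 -0.0002 -0.0309] mouth [0.6791 0.0806 0.1853]
```

All ten pictures are used, so I'll check the button by its brass color inside the hole, in numbers.

```bash
cat > brass.py <<'E'
from h import *
import sys
def run(f):
    c=arm.capture('wrist');cv2.imwrite(f'pics/{f}.png',c['frame'])
    h=cv2.cvtColor(c['frame'],cv2.COLOR_BGR2HSV)
    m=cv2.inRange(h,(12,110,90),(32,255,255))[40:240,225:335]
    n,_,st,ce=cv2.connectedComponentsWithStats(m)
    print([(list(st[i]+[225,40,0,0,0]),ce[i]+[225,40]) for i in range(1,n) if st[i][4]>15])
    w=c['frame'][70:150:8,236:322:8]; print(w.sum(2)//3)
run(sys.argv[1])
E
python3 brass.py b1
```

```text
[([np.int64(266), np.int64(93), np.int64(29), np.int64(31), np.int64(707)], array([279.7241867 , 107.85289958]))]
[[244 243 243 243 243 243 244 243 244 244 243]
 [243 243 243 244 243 244 244 243 243 244 244]
 [243 243 243 243 244 244 243 243 243 243 243]
 [244 244 243 244  72 134 120 244 243 243 244]
 [243 244 243 131 122 175 187 142 243 243 243]
 [243 243 244 163 118 168 176 140 243 243 244]
 [244 243 244 162  73 123 132  65 243 243 244]
 [243 243 244 243 192  88  99 244 244 243 244]
 [243 243 243 243 243 243 243 243 242 242 244]
 [243 242 243 243 243 243 243 243 243 243 244]]
```

The button is fully out: a 29 x 31 px brass disc centered in the hole. Next is the swing about the hub axis (r = 0.136 m).

{"api": "run_rows", "payload": {
  "plan": [
    [0.0007, -0.0136, 0, 0.1, 0.2],
    [0.0007, -0.0136, 0, 0.1, 0.2],
    [0.0007, -0.0136, 0, 0.1, 0.2],
    [0.0007, -0.0136, 0, 0.1, 0.2],
    [0, 0, 0, 0, 0.2],
    [0, 0, 0, 0, 0.2]
  ],
  "force": 70
}}

```text
time_s: 9.73
eef_pos: [0.5723, 0.0812, 0.1722]
ee_rot: [0.001, 0.997, 0.079, -0.004]
force: [-2.8, -2.7, -11.4]
finger_gap: 0.428
finger_force: 110.8
```

```bash
python3 st.py
```

```text
F tool [-3.0419  2.2265 11.3967] M tool [-0.6284 -1.3132  0.7096] xaxis [ 0.9876  0.1569 -0.0088] j7 -1.5106345719035705
rel button [ 0.0752  0.0283 -0.0309] mouth [0.6736 0.096  0.1853]
```

{"api": "run_rows", "payload": {
  "plan": [
    [0.0007, -0.0136, 0, 0.1, 0.2],
    [0.0007, -0.0136, 0, 0.1, 0.2],
    [0.0007, -0.0136, 0, 0.1, 0.2],
    [0.0007, -0.0136, 0, 0.1, 0.2],
    [0, 0, 0, 0, 0.2],
    [0, 0, 0, 0, 0.2]
  ]
}}

```text
time_s: 10.23
eef_pos: [0.5759, 0.1355, 0.1723]
ee_rot: [0.001, 0.993, -0.121, -0.003]
force: [-0.2, -2.4, -15.5]
finger_gap: 0.428
finger_force: 110.5
```

```bash
python3 st.py
```

```text
F tool [ 0.4746  2.3813 15.5486] M tool [-0.6476 -0.7701  0.7397] xaxis [ 0.9709 -0.2393 -0.0058] j7 -1.974488810104962
rel button [ 0.0899  0.0504 -0.0306] mouth [0.6749 0.1098 0.1857]
```

{"api": "run_rows", "payload": {
  "plan": [
    [0.0003, -0.0095, 0, 0.07, 0.2],
    [0.0003, -0.0095, 0, 0.07, 0.2],
    [0, 0, 0, 0, 0.2],
    [0, 0, 0, 0, 0.2]
  ]
}}

```text
time_s: 10.57
eef_pos: [0.582, 0.1536, 0.1725]
ee_rot: [0.001, 0.982, -0.19, -0.002]
force: [0.2, -3.1, -18.3]
finger_gap: 0.427
finger_force: 110.0
```

```bash
python3 st.py
```

```text
F tool [ 1.3869  2.7486 18.2719] M tool [-0.5394 -0.6224  0.6459] xaxis [ 0.9281 -0.3722 -0.0045] j7 -2.1300820725428147
rel button [ 0.0971  0.0564 -0.0303] mouth [0.6764 0.1143 0.186 ]
```

{"api": "run_rows", "payload": {
  "plan": [
    [0.0003, -0.0095, 0.001, 0.07, 0.2],
    [0.0001, -0.0054, 0, 0.04, 0.2],
    [0, 0, 0, 0, 0.2],
    [0, 0, 0, 0, 0.2]
  ]
}}

```text
time_s: 10.9
eef_pos: [0.5865, 0.1618, 0.1722]
ee_rot: [0.005, 0.969, -0.245, -0.004]
force: [-4.8, -10.0, -12.7]
finger_gap: 0.426
finger_force: 110.8
```

```bash
python3 st.py
```

```text
F tool [ 0.6277 10.9635 12.7832] M tool [-2.2355 -0.8362  0.6452] xaxis [ 0.8799 -0.4751 -0.005 ] j7 -2.249404176070502
rel button [ 0.1028  0.0546 -0.0302] mouth [0.676  0.1122 0.1857]
```

{"api": "run_rows", "payload": {
  "plan": [
    [0.0001, -0.0054, 0, 0.04, 0.2],
    [0.0001, -0.0054, 0, 0.04, 0.2],
    [0, 0, 0, 0, 0.2],
    [0, 0, 0, 0, 0.2]
  ]
}}

```text
time_s: 11.23
eef_pos: [0.5879, 0.1633, 0.172]
ee_rot: [0.013, 0.96, -0.278, -0.006]
force: [-18.4, -23.3, -6.7]
finger_gap: 0.427
finger_force: 119.4
```

```bash
python3 st.py
```

```text
F tool [-3.1021 29.3187  7.6006] M tool [-5.2006 -0.5868 -3.4885] xaxis [ 0.8449 -0.5349 -0.0045] j7 -2.3232133780711948
rel button [ 0.1059  0.05   -0.0296] mouth [0.6739 0.1079 0.1855]
```

{"api": "run_rows", "payload": {
  "plan": [
    [0, 0, 0, 0, 1],
    [0, 0, 0, 0, 1],
    [0, 0, 0, 0, 1],
    [0, 0.003, 0, -0.04, 1],
    [0, 0.004, 0, -0.04, 1],
    [0, 0, 0, 0, 1]
  ]
}}

```text
time_s: 11.73
eef_pos: [0.595, 0.1733, 0.179]
ee_rot: [-0.004, 0.97, -0.241, 0.005]
force: [0.1, 0.5, 0.3]
finger_gap: 1.001
finger_force: 0.0
```

```bash
python3 st.py; python3 brass.py b2
```

```text
F tool [-0.1637 -0.4659 -0.3152] M tool [-0.0502  0.014   0.0115] xaxis [ 0.8836 -0.4682  0.0068] j7 -2.251990712425168
rel button [ 0.1006  0.069  -0.0235] mouth [0.6846 0.1242 0.1937]
[([np.int64(304), np.int64(100), np.int64(28), np.int64(29), np.int64(621)], array([317.81642512, 113.73268921]))]
[[124 109  88  60  43  15 172 232 178 205 231]
 [104  83  51  47  57  56 232 232 232 232 233]
 [ 76  47  53  55  59  63 232 232 232 232 232]
 [ 48  56  59  65  65  63 232 232 232 232 232]
 [ 62  62  63  64  62  64 232 232 232 185 145]
 [ 63  60  64  64  64  65 232 232 233 134 178]
 [ 62  65  62  64  64  65 232 232 180 117 154]
 [ 61  62  63  63  66  63 232 232 232  88  85]
 [ 61  64  61  64  62  63 231 232 232 227 142]
 [ 82  63  65  64  62  63 230 232 231 230 229]]
```

{"api": "run_rows", "payload": {
  "plan": [
    [0, 0.010, 0, 0, 1],
    [0, 0, -0.02, 0, 1],
    [0, 0, -0.03, 0, 1],
    [0, 0, -0.03, 0, 1],
    [0, 0, -0.03, 0, 1],
    [-0.03, 0, 0, 0, 1],
    [0, 0, 0, 0, 1],
    [0, 0, 0, 0, 1]
  ]
}}

```text
time_s: 12.45
eef_pos: [0.56, 0.1783, 0.2859]
ee_rot: [-0.002, 0.97, -0.242, 0.001]
force: [0.7, 0.2, -0.3]
finger_gap: 0.998
finger_force: 0.0
```

```bash
python3 - <<'E'
from h import *
np.set_printoptions(precision=4,suppress=True)
snap('wrist','w9'); I=cv2.imread('pics/w9.png'); h=cv2.cvtColor(I,cv2.COLOR_BGR2HSV)
m=cv2.inRange(h,(12,130,90),(32,255,255)); n,_,st,ce=cv2.connectedComponentsWithStats(m)
for i in range(1,n):
    if 40<st[i][4]<2000:
        b=at('w9',*ce[i],.2025); print(st[i],ce[i],b)
        d=np.array([.7073,.1])-b[:2]; th=np.arctan2(d[1],d[0]); print(np.linalg.norm(d),th,'swing',np.deg2rad(31.9)-th)
# bright tube mask: axis direction
w=(cv2.inRange(I,(215,215,215),(255,255,255))); n,l,st,ce=cv2.connectedComponentsWithStats(w)
k=1+np.argmax(st[1:,4]); print(st[k]); c=cv2.boxPoints(cv2.minAreaRect(np.argwhere(l==k)[:,::-1].astype(np.float32)))
Q=np.array([at('w9',*q,.200) for q in c]); print(Q)
for i in range(4):
    d=Q[i]-Q[i-1]; print(np.linalg.norm(d),np.arctan2(d[1],d[0]))
E
```

```text
{'mtx': array([[333.56  ,   0.    , 276.9134],
       [  0.    , 333.56  , 213.3338],
       [  0.    ,   0.    ,   1.    ]]), 'eye': array([0.6172, 0.1462, 0.4287]), 'orientation': array([-0.5109,  0.0656, -0.1127,  0.8497])}
[275  57  15  16 181] [281.5525  64.5138] [0.6481 0.1274 0.2025]
0.06528314788914259 -0.4336856403345182 swing 0.9904456717207093
[  62  152   37   75 1017] [ 78.1386 187.1288] [0.6448 0.2876 0.2025]
0.19775906182747235 -1.249188382463612 swing 1.8059484138498032
[ 261   38   43   99 3336]
[[0.6679 0.1314 0.2   ]
 [0.6556 0.1083 0.2   ]
 [0.6026 0.1352 0.2   ]
 [0.6158 0.16   0.2   ]]
0.059459471200032886 -0.5008686379338776
0.026134802748696093 -2.0601794017541435
0.0594412215475937 2.6732780021639506
0.028069966910425178 1.0823936469815738
```

```bash
python3 -c "
from workcell import arm
print(arm.close_job())"
```

```text
the job is handed in; nothing more can be done
None
```

The handle is on the stub with the button out through its hole. I swung it about 1.04 rad clockwise to what felt like the stop: more push only raised the side force to 29 N. I then let go and handed the job in at about 12.5 s; the call printed no verdict and the hub angle can't be read directly.

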